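# Hook the red carton out of the drying rack

### The job

The carton with the red tins stands out of reach at the back of the drying rack. Draw the pull hook out from under the plywood riser by its steel neck, put it down and let go of it on the open table with its whole handle clear of the riser, then take it again by the wooden handle, drop its blade behind the front lip of the red carton and drag the carton forward until its front wall stands over the yellow strip at the rack's front edge. Then put the hook back down on the table and let go; touch the cartons with the hook only, and leave the blue carton and everything else as they are.

Things in the scene. Friction and masses are not known exactly. Their poses are not given: they have to be found in the camera images.
- rack: fixed drying rack. Origin on the table, mid front edge of its plywood deck; z up, y runs in from the open front to the back, x across. Deck 260 wide (x), 330 mm deep (y), its top 18 mm above the table. From y = 50 mm back, a roof of steel wires (underside 155 mm above the table) stands on thin posts at the corners (x = +-124 mm), with low side rods. The gripper does not fit under the roof
- strip (a point): centre of the yellow strip on top of the deck, 50 mm wide (rack y 0 to 50 mm), across the whole front edge; open above; axes as the rack's
- carton_red: THE CARTON TO FETCH: loose open cardboard carton with two red tins, 90 wide (x), 120 long (y), 60 mm tall, about 0.5 kg. Origin: centre of underside; y to its rear, z up. Front wall 5 mm thick at y = -60; behind it an empty pocket 80 wide, 53 long (y -55 to -2), 55 mm deep; tins fill the rear half, below the rim. On the deck under the roof, left or right of the blue one
- red_lip (a point): middle of the top edge (lip) of the red carton's front wall: 57.5 mm ahead (-y) of the carton's origin, 60 mm above its underside; axes as the carton's
- carton_blue: loose carton of the same make and size with two blue tins, beside the other on the deck; to be left alone
- riser: fixed low plywood bench (riser) with a thin stack of paper on it, 200 wide (x), 190 long (y), 79 mm high with the paper; tunnel beneath 176 wide, 60 mm high. Origin on the table, in the middle of its open front; y points out of the front, away from the riser, which lies at y = -190 to 0 mm
- hook_handle (a point): centre of the dark wooden handle of the loose pull hook (290 mm, 0.25 kg); handle 24 wide (x), 110 long (y), 42 mm tall. A flat steel bar runs on from it in +y to a downturned blade. Axes: y from handle to blade, z up. The hook stands by itself on handle and blade undersides (level; this centre then 21 mm up). At the start the handle is under the riser, bar and blade stick out of its front
- hook_neck (a point): point on the bar to pull the hook out by: bar 14 mm wide (x), 6 thick, centre 33 mm above the table when standing; 175 mm ahead (+y) of the handle's centre and 57.5 mm short of the blade. Same axes
- hook_blade (a point): middle of the lower edge of the hook's blade: 232.5 mm ahead (+y) of the handle's centre and 21 mm below it. Blade 40 wide (x), 5 mm thick (y), reaching 30 mm below the underside of the bar. Same axes
- ink_tin: bystander, loose: a green ink tin, 60 mm across and 60 tall; to be left alone
- tape: bystander, loose: a yellow roll of tape, 90 mm across and 24 high; to be left alone
- mug: bystander, loose: a blue mug, 76 mm across and 90 tall; to be left alone
- bottle: bystander, loose: an amber bottle, 60 mm across and 190 tall; to be left alone
- jar: bystander, loose: a glass jar with black cap, 64 mm across and 80 tall; to be left alone
- brayer: bystander, loose: an ink roller with black handle, about 100 x 150 mm, 36 high; to be left alone
There are look-alikes about, which are no part of the job. What is shaped like the carton_red but green is not meant.

How it is judged (in metres and radians):
On the way, in this order (a step that is already met when the one before it is completed fails the run):
1. the hook is put down on the table, its handle fully clear of the riser, and let go (y of hook_handle in the frame of riser above 0.045 m and height (world z) of hook_handle below 0.03 m and height (world z) of hook_blade below 0.026 m and linear speed of hook below 0.02 m/s and contact force between the fingers and hook below 0.1 N), for 0.2 s.
2. the hook, held by its handle, has its blade in the red carton's pocket, below the lip (distance between the grasp point and hook_handle below 0.065 m and contact force between the fingers and hook above 1 N and y of hook_blade in the frame of red_lip between 0 and 0.06 m and x of hook_blade in the frame of red_lip between -0.045 and 0.045 m and z of hook_blade in the frame of red_lip below -0.006 m), for 0.1 s.
3. dragged by the hook, the red carton's front wall is over the yellow strip (y of red_lip in the frame of rack between -0.003 and 0.053 m and y of hook_blade in the frame of red_lip between 0 and 0.06 m and z of hook_blade in the frame of red_lip below 0 m), for 0.1 s.
At the end, for the whole second after the job is handed in: The red carton stands flat on the deck, roughly straight (within 0.5 rad), its front wall over the 50 mm yellow strip (within 3 mm), and the hook lies or stands at rest on the table (handle's centre below 30 mm, blade's lower edge below 26 mm), let go (y of red_lip in the frame of rack between -0.003 and 0.053 m and angle between carton_red's own z axis and vertical below 0.1 rad and height (world z) of carton_red between 0.012 and 0.026 m and angle between the y axis of carton_red and the y axis of rack, either way round below 0.5 rad and linear speed of each of carton_red, hook below 0.02 m/s and height (world z) of hook_handle below 0.03 m and height (world z) of hook_blade below 0.026 m); the robot touches nothing.
It fails at once if the blue carton is moved by more than 15 mm (distance of carton_blue from where it was at the start of the episode above 0.015 m).
It fails at once if a carton is touched with the gripper (contact force between any of the fingers, the arm and carton_red above 0.5 N or contact force between any of the fingers, the arm and carton_blue above 0.5 N).
It fails at once if the red carton is tipped by more than 20 degrees (angle between carton_red's own z axis and vertical above 0.35 rad).
It fails at once if a bystander is moved by more than 30 mm (distance of any of ink_tin, tape, mug, bottle, jar, brayer from where it was at the start of the episode above 0.03 m).
It also fails if it takes over 70 s, if anything falls off the work surface, if the arm or the gripper's body presses on something with over 40 N, if the wrist force passes 120 N, or if a joint passes its speed limit or range.

### The arm

A 7-joint arm with a two-finger parallel gripper is mounted at the origin on the work surface. World frame = base frame: x ahead of the robot, y to its left, z up, the work surface at z = 0. Lengths are in mm, angles in rad, forces in N, time in s.
With the tool pointing down it reaches from about 425 to 925 mm from the base axis. Payload 6.8 kg.
Tool frame: the origin (TCP) lies on the centre line of the jaws, within the pads' length; the fingertips stand 17 mm ahead of it and the grasp point (between the pads) lies 2 mm behind it; y points along the fingers, x is the direction in which the jaws open and shut, and the axes are right-handed (so a half turn about y gives the same grasp; the last joint's range is limited). The gripper opens to 85 mm and grips with 20 to 120 N. Pads are 22 mm wide; open, the fingers measure 114 mm over their backs; the gripper's body (76 mm by 85 mm) begins 54 mm behind the grasp point. The pads swing forward as they close: fully open they stand 13 mm farther back than shut.
Start: joints at [-1.414, 0.477, 0.022, 1.555, -0.011, 1.109, -0.083], TCP at [176.654, 651.491, 248.308] pointing down, gripper open.
Joint ranges: [-2.96, 2.96], [-0.34, 2.1], [-1.41, 1.46], [0.24, 2.44], [-1.37, 4.51], [0.17, 1.92], [-2.96, 2.96]. Speed limits (rad/s): [2.39, 2.39, 3.14, 3.14, 3.14, 3.14, 3.14].

### API

Orientations are given as a rotation vector (axis times angle).
In Python, from station import bot gives the robot as it stands. The module is installed in compiled form; this text tells all that it offers.
- The arm moves only by the tool servo_tool, never from a script. Its argument "increments" is text: rows parted by semicolons, each of 7 numbers parted by spaces: the opening, from 0 (shut) to 1 (fully open), then the shift along the world's x, y, z normalised to -1 to 1, where 1 is 250 mm, then the turn, a rotation vector about the world's x, y, z normalised to -1 to 1, where 1 is 45 degrees. In form: fingers x y z ax ay az; .... A call has 1 to 5 rows; each row is the pose to reach, as a shift and turn from the pose commanded when the call began; what a row does not reach only later rows make up. A row lasts 1/8 s, in which the tool goes at most 62.5 mm and 10.7 degrees, less where a joint would pass 70% of its speed; a pose out of reach is approached as far as the arm can. A call with a number of a shift or a turn outside -1 to 1 is refused whole. A call with a gripper value outside its range is refused whole. The fingers move at their own pace and stop on an object; "squeeze" is the grip in N (left out, the last holds). Time passes only in rows, so rows that repeat a pose let the fingers close. It gives the time, the measured TCP pose, the force and the opening at its end, in the units of the state.
- bot.sense(): the state, without advancing time (a new reading comes with each control period).
- bot.camera(name): name is "scene" or "top"; returns (picture, depth): 420x560x3 uint8, red, green, blue; 420x560 float32, mm along the optical axis (not along the pixel's ray), 0 where there is no reading.
- bot.get_calibration(name): a dict with "fx", "fy", "cx", "cy" (pixels), "view" (4x4, takes a point from world to camera coordinates). Camera axes: x right, y up, looking along -z (the intrinsics and any distortion apply to the point x, -y, -z); pixel columns grow to the right and rows downward; lengths in mm; the calibration is good to about 2 mm. A picture is of the moment at which its call begins. get_calibration takes no time and is no camera call.
- bot.hand_in(): hands the job in, once; it reports no verdict.
The state is a dict: "time": time; "joint_positions": joint angles; "qd": joint speeds; "tau": joint torques, N m; "ee_pos": TCP position; "orientation": TCP orientation; "ft_force": force on the tool from outside, world axes, zero at the start; "ft_torque": the same for the moment, N m; "opening": finger opening in mm.
Only numpy, scipy, OpenCV 4.12 (cv2) and the standard library are available. Lean on these libraries where they do the work, as an engineer would, in place of code of your own. Each camera call takes 0.05 s, during which the arm holds its last target.

## Working session

There is one attempt and no reset: what is moved stays moved. The work goes in short steps, Python scripts to look and compute and a tool call to move; the robot and the scene stay as the last step left them, time stands still between calls to the robot, and variables do not carry over. Pictures are saved under pics/ and viewed, and the job is handed in when it is done.

Besides the shell and the picture viewer there is one more tool, called after "Request:" by a JSON object that holds its "name" and its "arguments". servo_tool: Moves the arm, as the interface text tells. Its arguments: {"type":"object","properties":{"increments":{"type":"string"},"squeeze":{"type":"number"}},"required":["increments"]}

```bash
mkdir -p pics; cat > h.py <<'E'
import numpy as np, cv2
from station import bot
def grab(tag):
    out={}
    for n in ("scene","top"):
        p,d=bot.camera(n); c=bot.get_calibration(n)
        np.savez(f"pics/{tag}_{n}.npz",p=p,d=d,view=np.array(c["view"]),k=np.array([c["fx"],c["fy"],c["cx"],c["cy"]]))
        cv2.imwrite(f"pics/{tag}_{n}.png",cv2.cvtColor(p,cv2.COLOR_RGB2BGR))
def load(tag,n): return np.load(f"pics/{tag}_{n}.npz")
def world(z,u,v,d=None):
    fx,fy,cx,cy=z["k"]; V=z["view"]
    u=np.asarray(u,float);v=np.asarray(v,float)
    if d is None: d=z["d"][v.astype(int),u.astype(int)]
    pc=np.stack([(u-cx)/fx*d,-(v-cy)/fy*d,-d*np.ones_like(u),np.ones_like(u)],-1)
    return (pc@np.linalg.inv(V).T)[...,:3]
def plane(z,u,v,h):
    a=world(z,u,v,np.full(np.shape(u),1.0)); o=np.linalg.inv(z["view"])[:3,3]
    r=a-o; t=(h-o[2])/r[...,2]
    return o+r*t[...,None]
def pix(z,P):
    P=np.atleast_2d(np.asarray(P,float)); pc=np.c_[P,np.ones(len(P))]@z["view"].T
    fx,fy,cx,cy=z["k"]
    return np.c_[cx+fx*pc[:,0]/-pc[:,2],cy+fy*-pc[:,1]/-pc[:,2]]
E
python3 - <<'E'
from h import *
grab("a")
c=bot.get_calibration("scene");print({k:v for k,v in c.items()});print(bot.get_calibration("top"));print(bot.sense())
E
```

```text
{'fx': 483.01648606041726, 'fy': 483.01648606041726, 'cx': 273.67185255109456, 'cy': 215.437532959314, 'view': array([[-8.36925341e-01,  5.47299723e-01, -4.35737996e-03,
         4.45774665e+02],
       [-4.28411409e-01, -6.50126329e-01,  6.27534398e-01,
         1.55646976e+02],
       [ 3.40616555e-01,  5.27066192e-01,  7.78576645e-01,
        -1.91236384e+03],
       [ 0.00000000e+00,  0.00000000e+00,  0.00000000e+00,
         1.00000000e+00]])}
{'fx': 492.0664792435081, 'fy': 492.0664792435081, 'cx': 278.22718327788164, 'cy': 211.55946483198088, 'view': array([[-2.49771081e-02, -9.99580558e-01,  1.46578672e-02,
        -1.68573313e+01],
       [ 9.93417595e-01, -2.31781071e-02,  1.12179579e-01,
        -5.20591639e+02],
       [-1.11792784e-01,  1.73633047e-02,  9.93579835e-01,
        -1.42779076e+03],
       [ 0.00000000e+00,  0.00000000e+00,  0.00000000e+00,
         1.00000000e+00]])}
{'time': 0.1, 'joint_positions': array([-1.41411784,  0.47769827,  0.02235636,  1.55634319, -0.01150038,
        1.10930629, -0.08314247]), 'qd': array([ 0.00036775, -0.00345524, -0.00293943, -0.0014824 ,  0.00044577,
        0.00114421,  0.00138049]), 'tau': array([ 3.79926962e-03, -5.97754240e+01,  1.61358476e+00, -2.81957710e+01,
        1.28147469e-02,  5.01600327e-03,  6.70773304e-06]), 'ee_pos': array([176.52925473, 650.98644465, 247.44000305]), 'orientation': array([-1.32402054, -1.01108951,  1.01311062]), 'ft_force': array([ 0.2938282 , -0.31597903,  0.08638535]), 'ft_torque': array([-0.00706065, -0.0092685 , -0.00914424]), 'opening': 85.16751143559988}
```

View pics/a_scene.png

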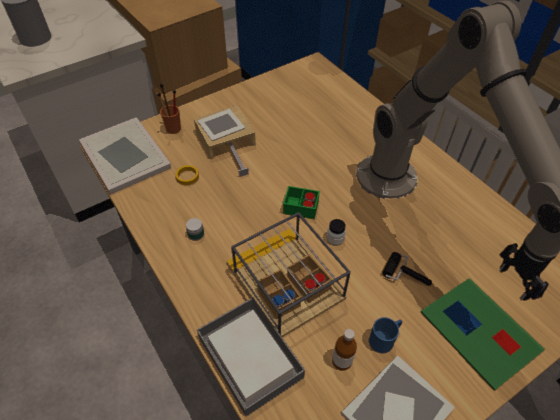

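View pics/a_top.png

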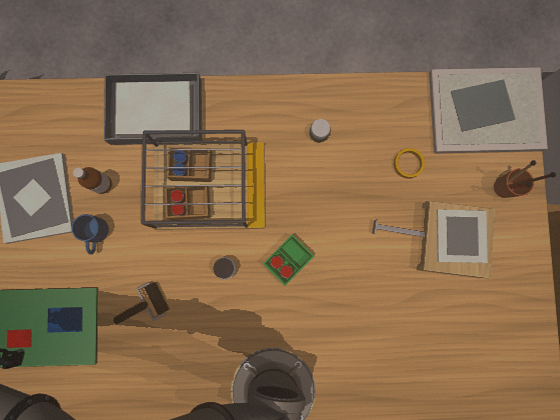

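```bash
python3 - <<'E'
import cv2
a=cv2.imread("pics/a_top.png")
x=cv2.resize(a[110:250,120:310],None,fx=4,fy=4,interpolation=cv2.INTER_CUBIC)
cv2.imwrite("pics/b1.png",x)
cv2.imwrite("pics/b2.png",cv2.resize(a[180:300,350:510],None,fx=5,fy=5,interpolation=cv2.INTER_CUBIC))
a=cv2.imread("pics/a_scene.png")
cv2.imwrite("pics/b3.png",cv2.resize(a[180:330,190:380],None,fx=4,fy=4,interpolation=cv2.INTER_CUBIC))
E
```

```text
(no output)
```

View pics/b1.png

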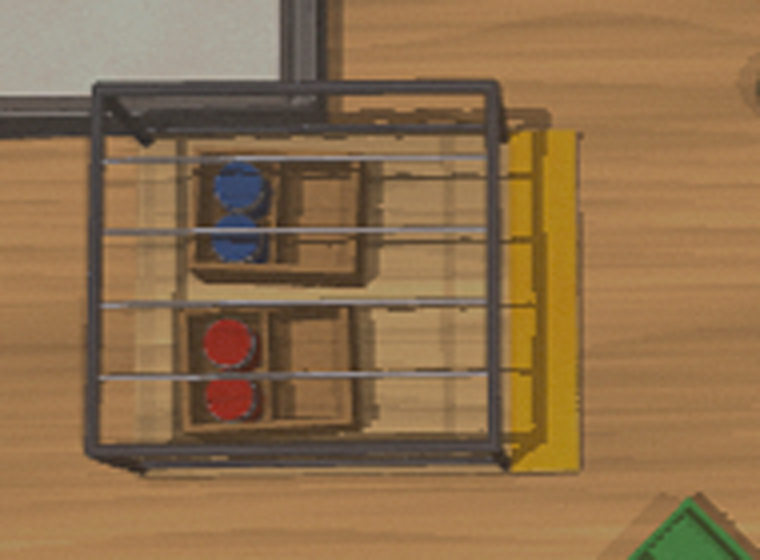

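View pics/b2.png

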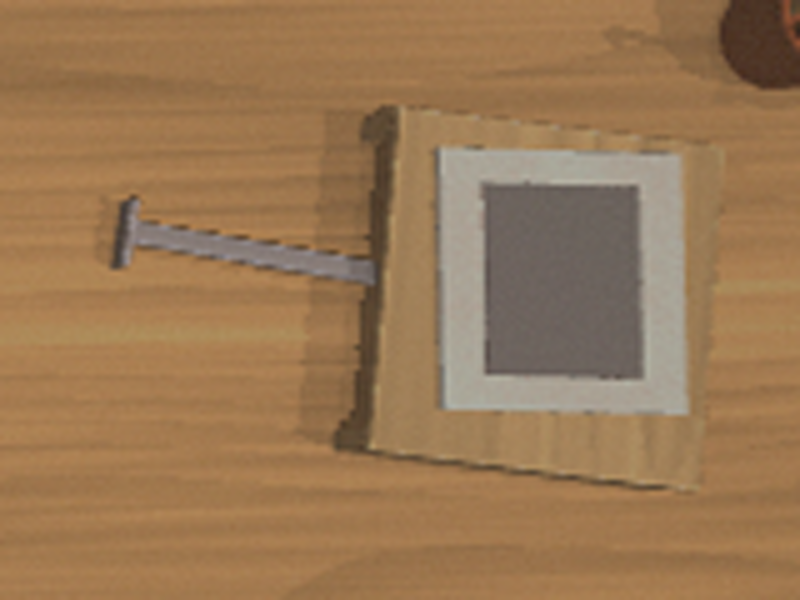

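View pics/b3.png

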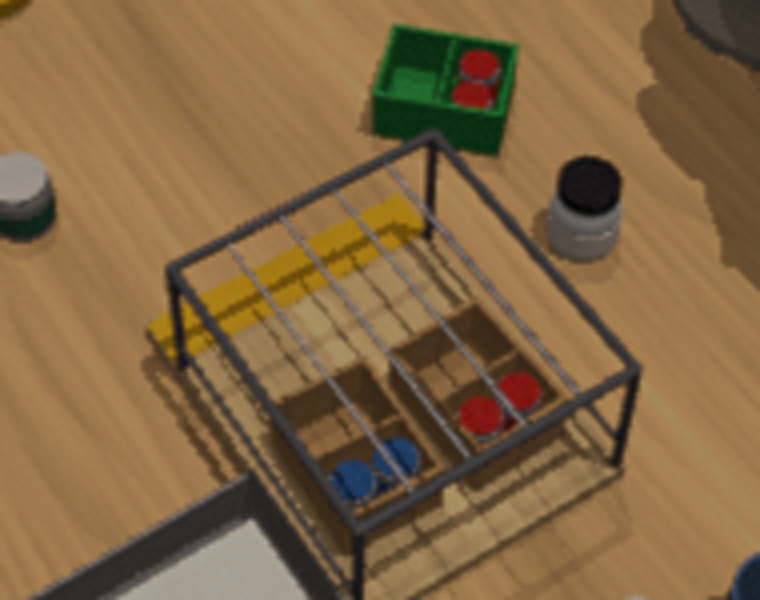

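```bash
python3 - <<'E'
from h import *
np.set_printoptions(precision=1,suppress=True)
t=load("a","top"); s=load("a","scene")
def T(x,y,h,o=(120,110),f=4): 
    u=o[0]+(x+.5)/f-.5; v=o[1]+(y+.5)/f-.5
    return plane(t,u,v,h), world(t,round(u),round(v)) if False else t["d"][int(round(v)),int(round(u))]
def S(x,y,h,o=(190,180),f=4):
    u=o[0]+(x+.5)/f-.5; v=o[1]+(y+.5)/f-.5
    return plane(s,u,v,h)
print("strip front corners top",T(580,131,18)[0],T(580,470,18)[0]," scene",S(148,328,18),S(405,192,18))
print("strip back", T(510,470,18)[0])
print("red lip corners top",T(352,303,78)[0],T(357,430,78)[0],"rear",T(183,308,78)[0],T(188,433,78)[0])
print("red lip scene",S(392,352,78),S(475,303,78),"rear",S(452,455,78))
print("blue front top",T(362,163,78)[0],T(364,283,78)[0],"scene",S(270,402,78),S(362,365,78))
# hook
H=lambda x,y,h:T(x,y,h,(350,180),5)[0]
print("blade top ends",H(133,200,36),H(120,266,36))
print("bar near blade",H(140,235,36),"bar at riser",H(370,271,36))
print("riser front top corners",H(398,107,70),H(370,450,70), "rear",H(722,145,70),H(695,490,70))
for n,z in(("top",t),("scene",s)):
  for nm,P in (("bar",[H(260,254,36)]),):
    q=pix(z,P)[0]; print(n,nm,q)
# depth check
for nm,(u,v) in {"bar":(402,230.5),"barn":(385,228),"riser":(430,262),"paper":(462,236)}.items():
    v=int(round(v)); print(nm,[world(t,u,v+k) for k in(-1,0,1)])
# yellow from two
E
```

```text
strip front corners top [733.3   6.3  18. ] [475.7  12.   18. ]  scene [733.2  14.9  18. ] [468.7  15.1  18. ]
strip back [476.9  63.9  18. ]
red lip corners top [595.  172.4  78. ] [503.2 169.6  78. ] rear [594.1 293.3  78. ] [503.9 289.7  78. ]
red lip scene [596.3 180.   78. ] [512.8 178.1  78. ] rear [610.5 283.3  78. ]
blue front top [697.5 164.2  78. ] [609.4 163.6  78. ] scene [702.9 165.6  78. ] [623.3 176.9  78. ]
blade top ends [ 488.7 -317.8   36. ] [ 449.9 -308.3   36. ]
bar near blade [ 467.9 -321.    36. ] bar at riser [ 443.4 -455.8   36. ]
riser front top corners [ 536.1 -467.    70. ] [ 339.2 -439.2   70. ] rear [ 509.5 -654.4   70. ] [ 311.9 -624.1   70. ]
top bar [401.6 230.4]
scene bar [236.4 156.1]
bar [array([ 458.8, -391.8,   39.5]), array([ 455.9, -391.6,   39.5]), array([ 453.5, -393.6,   31.7])]
barn [array([ 465.6, -341. ,   43.7]), array([ 462.9, -341.5,   40.9]), array([ 460.3, -342.4,   36.1])]
riser [array([ 363.1, -458.4,   72. ]), array([ 360.3, -457.5,   74.2]), array([ 357.5, -459.1,   68.6])]
paper [array([ 434.7, -551.9,   80.4]), array([ 431.5, -549.6,   85.7]), array([ 429.2, -553.7,   74.8])]
```

```bash
python3 - <<'E'
import cv2
a=cv2.imread("pics/a_scene.png")
cv2.imwrite("pics/b4.png",cv2.resize(a[95:195,170:280],None,fx=6,fy=6,interpolation=cv2.INTER_CUBIC))
E
```

```text
(no output)
```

View pics/b4.png

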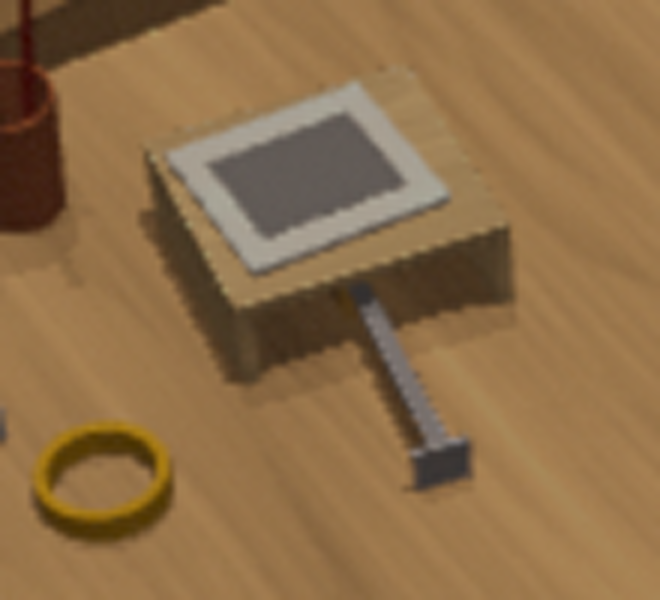

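```bash
python3 - <<'E'
from h import *
np.set_printoptions(precision=1,suppress=True)
t=load("a","top"); s=load("a","scene")
def up(x,y,o,f): return np.array([o[0]+(x+.5)/f-.5,o[1]+(y+.5)/f-.5])
def tri(a,b):
    r=[]
    for z,p in((t,a),(s,b)):
        o=np.linalg.inv(z["view"])[:3,3]; d=world(z,p[0],p[1],1.)-o; r.append((o,d/np.linalg.norm(d)))
    A=sum(np.eye(3)-np.outer(d,d) for o,d in r); B=sum((np.eye(3)-np.outer(d,d))@o for o,d in r)
    X=np.linalg.solve(A,B); return X,[np.linalg.norm(np.cross(X-o,d)) for o,d in r]
h=lambda x,y:up(x,y,(350,180),5); k=lambda x,y:up(x,y,(170,95),6)
b=lambda x,y:up(x,y,(120,110),4); c=lambda x,y:up(x,y,(190,180),4)
print("blade top corner far x",tri(h(133,198),k(412,453)))
print("blade top corner near",tri(h(118,268),k(468,440)))
print("riser front +x",tri(h(400,107),k(238,305)), "riser front -x",tri(h(370,450),k(510,228)))
print("strip",tri(b(580,131),c(148,328)),tri(b(580,470),c(407,192)))
print("red lip",tri(b(352,303),c(392,352)),tri(b(357,430),c(475,303)))
print("blue",tri(b(362,163),c(270,402)))
print("roof front",tri(b(492,85),c(174,268)),tri(b(492,450),c(434,135)))
# bar edges via top: rows at several columns
P=t["p"].astype(int)
hsv=cv2.cvtColor(t["p"],cv2.COLOR_RGB2HSV)
m=((hsv[...,1]<70)&(hsv[...,2]>60)); m[:, :372]=0;m[:,426:]=0;m[:210]=0;m[245:]=0
for u in range(372,426,4):
    vs=np.where(m[:,u])[0]; print(u,vs.mean() if len(vs) else None,len(vs), plane(t,u,vs.mean(),36) if len(vs) else '')
E
```

```text
blade top corner far x (array([ 489.7, -317.3,   39.2]), [np.float64(0.16228904112825604), np.float64(0.16228904112834977)])
blade top corner near (array([ 450.4, -308.5,   36.1]), [np.float64(2.156681333323956), np.float64(2.1566813333240304)])
riser front +x (array([ 534.3, -465. ,   77.8]), [np.float64(0.8880705919535494), np.float64(0.888070591953612)]) riser front -x (array([ 338.8, -439.4,   68.2]), [np.float64(0.5116148858273261), np.float64(0.5116148858273969)])
strip (array([733.1,   8.1,  10.2]), [np.float64(2.7056772717537223), np.float64(2.705677271753868)]) (array([472. ,  14.9,  21.1]), [np.float64(4.539097737506591), np.float64(4.5390977375066335)])
red lip (array([594.8, 174.6,  70.2]), [np.float64(1.9562920089154638), np.float64(1.9562920089154798)]) (array([505.5, 170.9,  63. ]), [np.float64(0.9323737268523251), np.float64(0.9323737268523495)])
blue (array([700.1, 163.8,  72.5]), [np.float64(1.6530281299038239), np.float64(1.653028129903617)])
roof front (array([727.8,  65.9, 163.1]), [np.float64(1.8764180253001475), np.float64(1.876418025300104)]) (array([479.6,  68.5, 161. ]), [np.float64(0.8454177050527711), np.float64(0.8454177050527281)])
372 None 0 
376 224.0 9 [ 475.7 -316.6   36. ]
380 226.5 4 [ 468.  -328.1   36. ]
384 227.0 5 [ 466.2 -339.8   36. ]
388 228.0 5 [ 463.  -351.5   36. ]
392 229.0 5 [ 459.8 -363.2   36. ]
396 229.0 5 [ 459.5 -375.    36. ]
400 230.0 5 [ 456.3 -386.7   36. ]
404 231.0 5 [ 453.  -398.3   36. ]
408 231.0 5 [ 452.7 -410.2   36. ]
412 232.0 5 [ 449.5 -421.8   36. ]
416 233.0 5 [ 446.3 -433.5   36. ]
420 233.5 4 [ 444.5 -445.2   36. ]
424 234.0 5 [ 442.8 -457.    36. ]
```

```bash
python3 - <<'E'
from h import *
from scipy.spatial.transform import Rotation as R
np.set_printoptions(precision=3,suppress=True)
M=R.from_rotvec(bot.sense()["orientation"]).as_matrix(); print(M)
for yaw in(.195,.0):
  for s in(1,-1):
    x=s*np.array([np.cos(yaw),-np.sin(yaw),0]); y=np.array([0,0,-1.]); z=np.cross(x,y)
    print(yaw,s,R.from_matrix(np.c_[x,y,z]@M.T).as_rotvec()/(np.pi/4))
E
```

```text
[[ 0.262 -0.    -0.965]
 [ 0.965 -0.002  0.262]
 [-0.002 -1.    -0.   ]]
0.195 1 [ 0.001 -0.002 -1.911]
0.195 -1 [0.002 0.001 2.089]
0.0 1 [ 0.001 -0.002 -1.663]
0.0 -1 [0.002 0.002 2.337]
```

Request:
{"name": "servo_tool", "arguments": {"increments": "1 0.15 -0.15 0.05 0 0 -0.12; 1 0.3 -0.3 0.1 0 0 -0.24; 1 0.45 -0.45 0.15 0 0 -0.36; 1 0.6 -0.6 0.2 0 0 -0.48; 1 0.75 -0.75 0.2 0 0 -0.6"}}

```text
time: 0.72
ee_pos: [365.5, 462.9, 299.2]
orientation: [-1.47, -0.651, 0.649]
ft_force: [0.7, -0.1, -0.1]
opening: 85.5
```

```bash
python3 -c "
from station import bot
s=bot.sense();print(s['time'],s['joint_positions'],s['ee_pos'],s['ft_force'])"
```

```text
0.725 [-1.1637415   0.29216317  0.19513533  1.71808326 -0.06178441  1.13573502
 -0.11903873] [365.45412076 462.90620846 299.17796741] [ 0.6668924  -0.08000553 -0.11265762]
```

Request:
{"name": "servo_tool", "arguments": {"increments": "1 0.14 -0.2 0 0 0 -0.12; 1 0.28 -0.4 0 0 0 -0.24; 1 0.42 -0.6 0 0 0 -0.36; 1 0.5 -0.8 0 0 0 -0.48; 1 0.55 -1 0 0 0 -0.6"}}

```text
time: 1.35
ee_pos: [502.3, 211.9, 298.0]
orientation: [-1.553, -0.282, 0.282]
ft_force: [1.3, 0.4, -0.8]
opening: 85.2
```

Request:
{"name": "servo_tool", "arguments": {"increments": "1 0.08 -0.2 0 0 0 -0.1; 1 0.1 -0.4 0 0 0 -0.2; 1 0.1 -0.6 0 0 0 -0.3; 1 0.1 -0.8 0 0 0 -0.4; 1 0.1 -1 0 0 0 -0.5"}}

```text
time: 1.98
ee_pos: [526.2, -37.5, 298.1]
orientation: [-1.57, 0.025, -0.025]
ft_force: [1.9, 0.2, 0.1]
opening: 85.1
```

Request:
{"name": "servo_tool", "arguments": {"increments": "1 -0.04 -0.2 0 0 0 -0.05; 1 -0.08 -0.4 -0.05 0 0 -0.1; 1 -0.12 -0.6 -0.1 0 0 -0.15; 1 -0.16 -0.8 -0.2 0 0 -0.2; 1 -0.2 -1 -0.3 0 0 -0.21"}}

```text
time: 2.6
ee_pos: [476.3, -287.2, 222.5]
orientation: [-1.565, 0.152, -0.153]
ft_force: [0.4, 0.5, -0.2]
opening: 85.8
```

Request:
{"name": "servo_tool", "arguments": {"increments": "1 -0.03 -0.17 -0.15 0 0 0; 1 -0.07 -0.344 -0.3 0 0 0; 1 -0.07 -0.344 -0.5 0 0 0; 1 -0.07 -0.344 -0.54 0 0 0; 1 -0.07 -0.344 -0.54 0 0 0"}}

```text
time: 3.22
ee_pos: [459.4, -371.5, 88.5]
orientation: [-1.565, 0.152, -0.151]
ft_force: [0.4, 0.4, 0.1]
opening: 85.2
```

```bash
python3 - <<'E'
from h import *
grab("c")
a=cv2.imread("pics/c_top.png");b=cv2.imread("pics/c_scene.png")
x=cv2.resize(a[170:290,340:460],(400,400),interpolation=cv2.INTER_CUBIC)
y=cv2.resize(b[80:200,160:280],(400,400),interpolation=cv2.INTER_CUBIC)
cv2.imwrite("pics/c1.png",np.hstack([x,y])); s=bot.sense();print(s["ee_pos"],s["joint_positions"])
E
```

```text
[ 460.51296777 -372.16807055   90.09330651] [ 0.13923111  0.60725182  0.59032124  1.91526503 -0.48017337  0.7595669
  0.80947747]
```

View pics/c1.png

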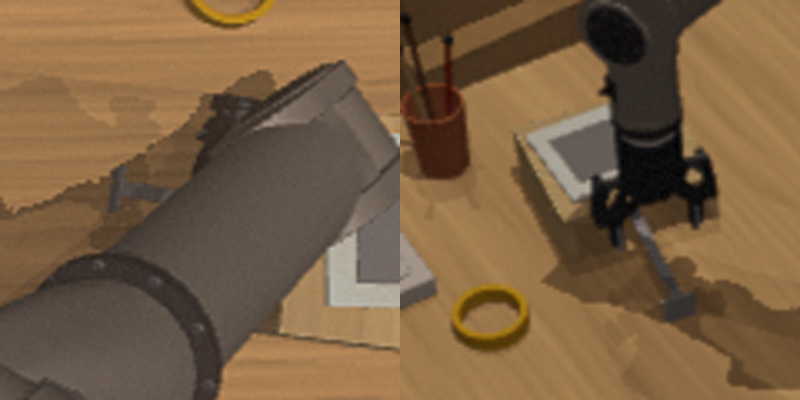

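Request:
{"name": "servo_tool", "arguments": {"increments": "1 0 0 -0.12 0 0 0; 1 0 0 -0.23 0 0 0; 1 0 0 -0.23 0 0 0; 0 0 0 -0.23 0 0 0; 0 0 0 -0.23 0 0 0", "squeeze": 40}}

```text
time: 3.95
ee_pos: [460.1, -372.6, 32.5]
orientation: [-1.567, 0.15, -0.154]
ft_force: [-0.3, 0.1, 0.6]
opening: 51.7
```

Request:
{"name": "servo_tool", "arguments": {"increments": "0 0 0 0 0 0 0; 0 0 0 0 0 0 0; 0 0 0 0 0 0 0; 0 0 0 0 0 0 0"}}

```text
time: 4.45
ee_pos: [459.2, -372.1, 31.1]
orientation: [-1.565, 0.152, -0.153]
ft_force: [-0.9, 1.4, 5.8]
opening: 13.2
```

Request:
{"name": "servo_tool", "arguments": {"increments": "0 0.02 0.1 0 0 0 0; 0 0.05 0.25 0 0 0 0; 0 0.08 0.4 0 0 0 0; 0 0.11 0.55 0 0 0 0; 0 0.14 0.7 0 0 0 0"}}

```text
time: 5.08
ee_pos: [494.6, -197.4, 31.1]
orientation: [-1.567, 0.152, -0.155]
ft_force: [-0.8, -3.3, 1.4]
opening: 12.8
```

Request:
{"name": "servo_tool", "arguments": {"increments": "0 0.02 0.1 0 0 0 0; 0 0.02 0.1 0 0 0 0; 0 0.02 0.1 0 0 0 0; 0.35 0.02 0.1 0 0 0 0; 0.35 0.02 0.1 0 0 0 0"}}

```text
time: 5.7
ee_pos: [498.8, -172.4, 30.6]
orientation: [-1.566, 0.153, -0.153]
ft_force: [-0.0, -0.1, 0.5]
opening: 30.0
```

Request:
{"name": "servo_tool", "arguments": {"increments": "0.7 0 0 0 0 0 0; 0.7 0 0 0 0 0 0; 1 0 0 0.2 0 0 0; 1 0 0 0.4 0 0 0; 1 0 0 0.6 0 0 0"}}

```text
time: 6.32
ee_pos: [498.8, -172.1, 182.2]
orientation: [-1.566, 0.153, -0.152]
ft_force: [0.3, 0.9, 0.2]
opening: 85.5
```

```bash
python3 - <<'E'
from h import *
grab("d")
a=cv2.imread("pics/d_top.png");b=cv2.imread("pics/d_scene.png")
x=cv2.resize(a[160:280,280:440],(800,600),interpolation=cv2.INTER_CUBIC)
y=cv2.resize(b[80:230,180:380],(800,600),interpolation=cv2.INTER_CUBIC)
cv2.imwrite("pics/d1.png",x);cv2.imwrite("pics/d2.png",y); s=bot.sense();print(s["ee_pos"],s["joint_positions"],s["ft_force"])
E
```

```text
[ 501.82157322 -173.49357039  185.46647198] [-0.39113595  0.38886845  0.76576237  2.00528899 -0.35282237  0.87193916
  0.37131321] [-0.58330328 -0.39666031 -0.09196841]
```

View pics/d1.png

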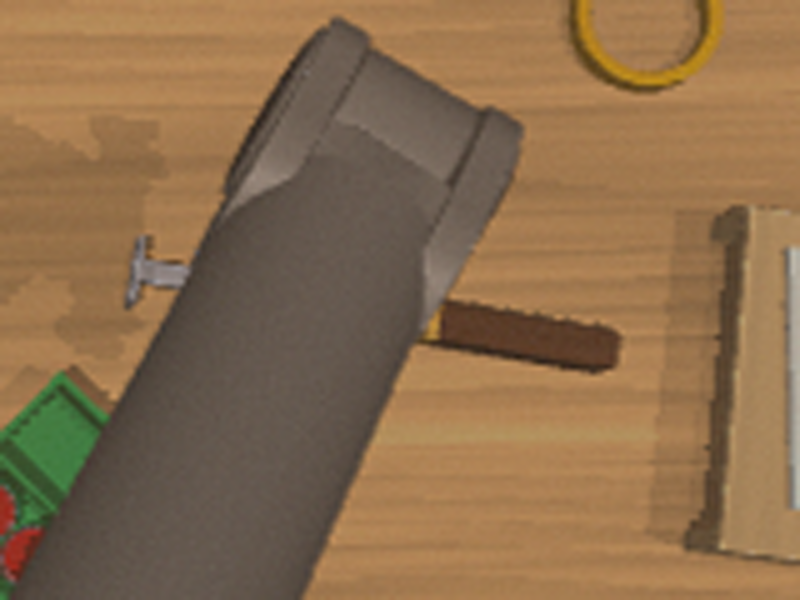

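View pics/d2.png

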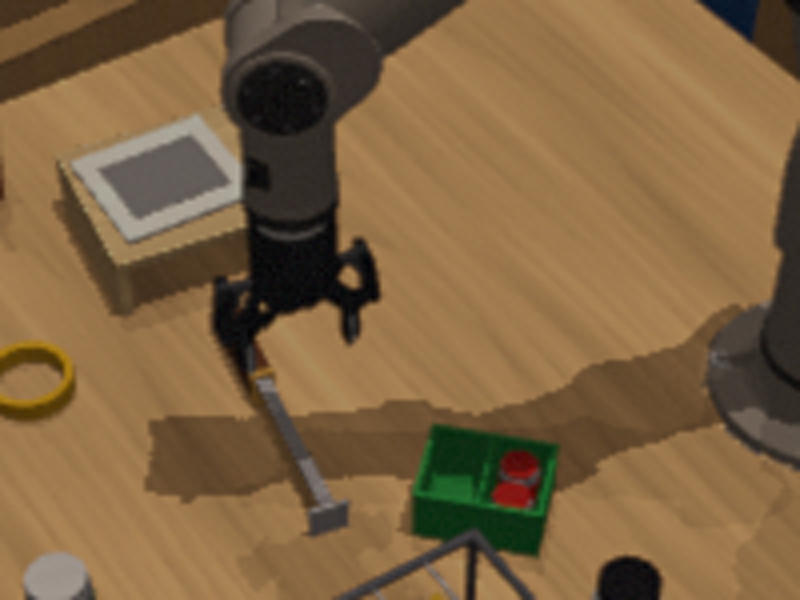

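```bash
python3 - <<'E'
from h import *
np.set_printoptions(precision=1,suppress=True)
t=load("d","top")
H=lambda x,y,h:plane(t,280+(x+.5)/5-.5,160+(y+.5)/5-.5,h)
print("handle rear corners",H(620,329,42),H(612,372,36),"front edges",H(445,302,42),H(440,342,42))
print("blade",H(145,238,36),H(128,306,36),"bar",H(165,274,36))
hsv=cv2.cvtColor(t["p"],cv2.COLOR_RGB2HSV); p=t["p"].astype(int)
m=(p.sum(2)<260)&(p[...,0]>p[...,2]+15); m[:,:369]=0;m[:,405:]=0;m[:218]=0;m[236:]=0
v,u=np.where(m);P=plane(t,u,v,42); 
for uu in range(369,405,3):
    q=np.where(m[:,uu])[0]
    if len(q): print(uu,q.min(),q.max(),plane(t,uu,q.mean(),42))
E
```

```text
handle rear corners [ 469.1 -396.4   42. ] [ 444.3 -391.9   36. ] front edges [ 487.5 -294.1   42. ] [ 464. -290.   42.]
blade [ 530.2 -119.3   36. ] [ 490.1 -108.    36. ] bar [ 508.5 -130.5   36. ]
369 220 229 [ 474.2 -294.6   42. ]
372 220 229 [ 474.  -303.5   42. ]
375 221 230 [ 470.8 -312.1   42. ]
378 221 230 [ 470.6 -321.    42. ]
381 222 231 [ 467.5 -329.7   42. ]
384 223 231 [ 465.8 -338.4   42. ]
387 223 232 [ 464.1 -347.2   42. ]
390 224 232 [ 462.4 -355.9   42. ]
393 224 233 [ 460.8 -364.7   42. ]
396 225 233 [ 459.1 -373.4   42. ]
399 225 234 [ 457.4 -382.2   42. ]
402 226 233 [ 457.2 -391.    42. ]
```

Request:
{"name": "servo_tool", "arguments": {"increments": "1 -0.05 -0.25 -0.1 0 0 0; 1 -0.1 -0.5 -0.2 0 0 0; 1 -0.115 -0.584 -0.35 0 0 0; 1 -0.115 -0.584 -0.5 0 0 0; 1 -0.115 -0.584 -0.63 0 0 0"}}

```text
time: 7.05
ee_pos: [469.2, -318.3, 21.1]
orientation: [-1.565, 0.155, -0.152]
ft_force: [-0.1, -0.4, -0.2]
opening: 85.5
```

Request:
{"name": "servo_tool", "arguments": {"increments": "1 0 0 0 0 0 0; 0 0 0 0 0 0 0; 0 0 0 0 0 0 0; 0 0 0 0 0 0 0; 0 0 0 0 0 0 0", "squeeze": 100}}

```text
time: 7.68
ee_pos: [471.0, -318.2, 24.4]
orientation: [-1.566, 0.151, -0.153]
ft_force: [-0.9, 1.3, 8.0]
opening: 22.6
```

Request:
{"name": "servo_tool", "arguments": {"increments": "0 0 0 0 0 0 0; 0 0 0 0 0 0 0; 0 0 0 0 0 0 0"}}

```text
time: 8.05
ee_pos: [471.0, -318.2, 24.4]
orientation: [-1.565, 0.151, -0.153]
ft_force: [-0.4, 0.1, 6.7]
opening: 22.9
```

Request:
{"name": "servo_tool", "arguments": {"increments": "0 0 0 0.1 0 0 0; 0 0 0 0.25 0 0 0; 0 0.1 0.07 0.39 0 0 0.08; 0 0.2 0.14 0.39 0 0 0.16; 0 0.316 0.27 0.39 0 0 0.245"}}

```text
time: 8.68
ee_pos: [550.0, -250.1, 120.5]
orientation: [-1.571, 0.0, -0.0]
ft_force: [0.8, -0.0, -1.8]
opening: 22.8
```

Request:
{"name": "servo_tool", "arguments": {"increments": "0 0 0 0 0 0 0; 0 0 0 0 0 0 0"}}

```text
time: 8.93
ee_pos: [548.8, -249.9, 119.6]
orientation: [-1.57, 0.002, 0.001]
ft_force: [-1.7, -0.8, -2.4]
opening: 22.9
```

```bash
python3 - <<'E'
from h import *
grab("e")
a=cv2.imread("pics/e_top.png");b=cv2.imread("pics/e_scene.png")
x=cv2.resize(a[130:250,220:380],(800,600),interpolation=cv2.INTER_CUBIC)
y=cv2.resize(b[130:280,180:380],(800,600),interpolation=cv2.INTER_CUBIC)
cv2.imwrite("pics/e1.png",x);cv2.imwrite("pics/e2.png",y); s=bot.sense();print(s["ee_pos"],s["orientation"],s["joint_positions"],s["ft_force"],s["ft_torque"])
E
```

```text
[ 548.26292941 -251.23261359  120.15730453] [-1.57104168e+00  3.69788370e-03 -1.34102790e-03] [-0.13033096  0.58504895  0.62518876  1.87140234 -0.45155895  0.83138659
  0.72445052] [ 0.37142552 -0.54326671 -3.62236355] [-0.24484636  0.01512387  0.01997103]
```

View pics/e1.png

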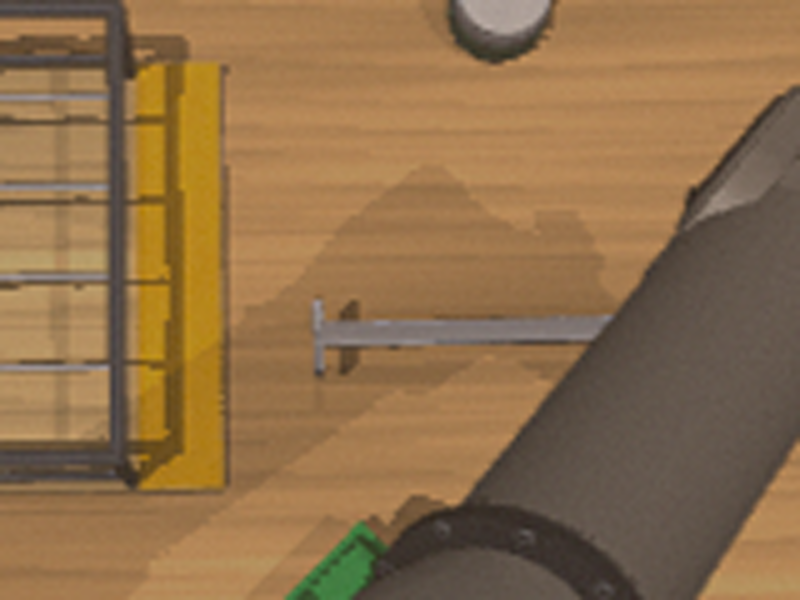

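View pics/e2.png

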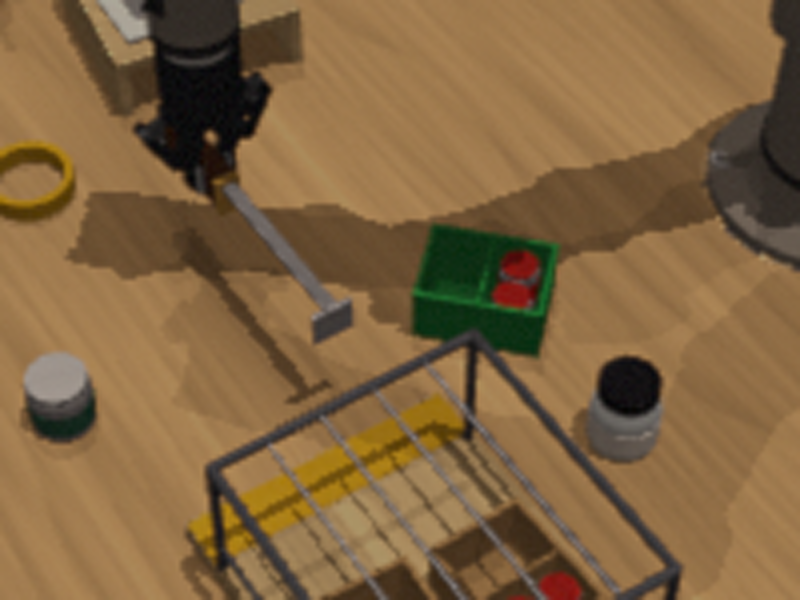

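```bash
cat >> h.py <<'E'
def up(x,y,o,f): return np.array([o[0]+(x+.5)/f-.5,o[1]+(y+.5)/f-.5])
def tri(t,a,s,b):
    r=[]
    for z,p in((t,a),(s,b)):
        o=np.linalg.inv(z["view"])[:3,3]; d=world(z,p[0],p[1],1.)-o; r.append((o,d/np.linalg.norm(d)))
    A=sum(np.eye(3)-np.outer(d,d) for o,d in r); B=sum((np.eye(3)-np.outer(d,d))@o for o,d in r)
    X=np.linalg.solve(A,B); return X,[float(np.linalg.norm(np.cross(X-o,d)).round(1)) for o,d in r][0]
E
python3 - <<'E'
from h import *
np.set_printoptions(precision=1,suppress=True)
t=load("e","top");s=load("e","scene")
T=lambda x,y:up(x,y,(220,130),5);S=lambda x,y:up(x,y,(180,130),4)
print(tri(t,T(314,297),s,S(311,321)),tri(t,T(314,377),s,S(350,302)))
for y,x in((340,332),(330,600)): print(x,plane(t,*T(x,330 if x==600 else 333),130))
d=t["d"]
for u in range(283,284): print(world(t,u,197), world(t,290,196),world(t,300,196),world(t,310,196),world(t,330,195),world(t,338,195))
E
```

```text
(array([571.3, -40.8, 129.8]), 0.0) (array([529. , -41.3, 126.1]), 2.4)
332 [551.  -50.2 130. ]
600 [ 549.2 -198.8  130. ]
[549.  -41.9 129.3] [551.  -61.2 131.6] [550.3 -88.8 132.5] [ 549.7 -116.5  132.2] [ 551.6 -172.3  129.4] [ 550.9 -194.3  130.8]
```

Request:
{"name": "servo_tool", "arguments": {"increments": "0 0 0.15 0.016 0 0 0; 0 0 0.35 0.016 0 0 0; 0 0 0.55 0.016 0 0 0; 0 0 0.75 0.016 0 0 0; 0 0 0.94 0.016 0 0 0"}}

```text
time: 9.65
ee_pos: [548.8, -15.0, 124.7]
orientation: [-1.571, 0.003, -0.003]
ft_force: [0.3, -0.1, -2.7]
opening: 22.9
```

Request:
{"name": "servo_tool", "arguments": {"increments": "0 0 0 0 0 0 0; 0 0 0 0 0 0 0"}}

```text
time: 9.9
ee_pos: [549.1, -16.8, 124.8]
orientation: [-1.572, 0.002, -0.002]
ft_force: [0.4, 0.2, -2.4]
opening: 22.5
```

```bash
python3 - <<'E'
from h import *
grab("f")
a=cv2.imread("pics/f_top.png");b=cv2.imread("pics/f_scene.png")
x=cv2.resize(a[120:240,130:290],(800,600),interpolation=cv2.INTER_CUBIC)
y=cv2.resize(b[190:310,220:380],(800,600),interpolation=cv2.INTER_CUBIC)
cv2.imwrite("pics/f1.png",x);cv2.imwrite("pics/f2.png",y); s=bot.sense();print(s["ee_pos"],s["orientation"],s["ft_force"],s["ft_torque"])
E
```

```text
[549.15122954 -17.62414149 124.90894799] [-1.57157206  0.00373277 -0.00385149] [-0.68460868 -0.24605008 -1.85972131] [-0.18406824  0.01169653  0.04744877]
```

View pics/f1.png

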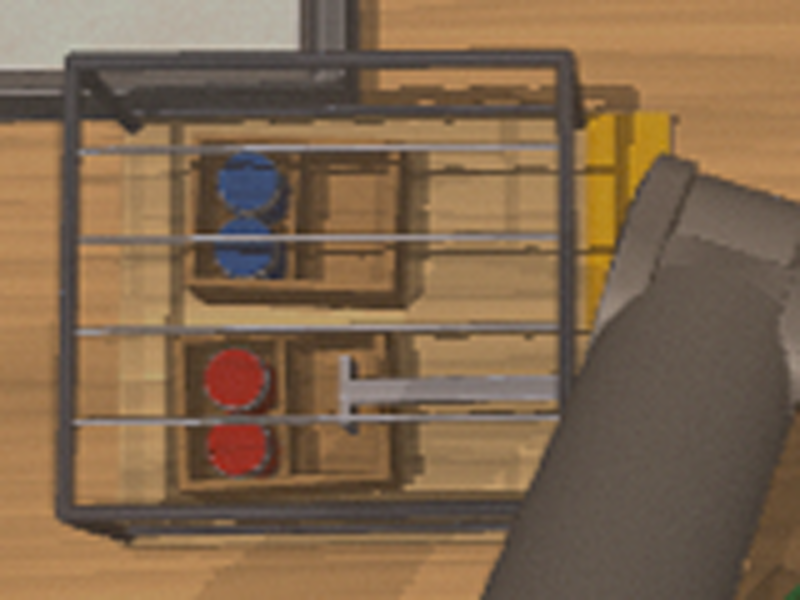

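View pics/f2.png

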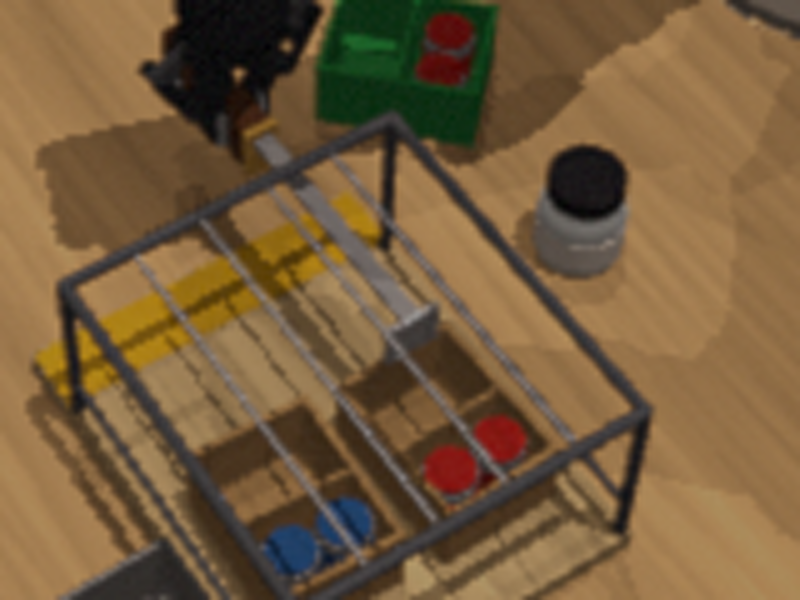

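Request:
{"name": "servo_tool", "arguments": {"increments": "0 0 0 -0.05 0 0 0; 0 0 0 -0.1 0 0 0; 0 0 0 -0.156 0 0 0; 0 0 0 -0.156 0 0 0; 0 0 0 -0.156 0 0 0"}}

```text
time: 10.62
ee_pos: [549.5, -15.7, 85.7]
orientation: [-1.571, 0.002, -0.001]
ft_force: [-0.3, 0.2, -2.6]
opening: 23.1
```

```bash
python3 - <<'E'
from h import *
np.set_printoptions(precision=1,suppress=True)
grab("g")
a=cv2.imread("pics/g_top.png");b=cv2.imread("pics/g_scene.png")
x=cv2.resize(a[170:240,150:240],(800,600),interpolation=cv2.INTER_CUBIC)
y=cv2.resize(b[220:310,260:380],(800,600),interpolation=cv2.INTER_CUBIC)
cv2.imwrite("pics/g12.png",np.hstack([x,y])[::2,::2]); s=bot.sense();print(s["ee_pos"],s["orientation"],s["ft_force"],s["ft_torque"])
t=load("g","top")
for v in range(194,206): print(v,world(t,199,v))
E
```

```text
[549.8 -15.5  86.2] [-1.6  0.  -0. ] [ 0.7 -0.5 -2.5] [-0.1  0.  -0. ]
194 [579.  205.2  22.6]
195 [574.9 204.2  29.6]
196 [573.3 205.6  20.3]
197 [569.8 205.1  23.7]
198 [566.7 205.   24.4]
199 [563.7 205.1  24.1]
200 [561.1 205.6  20.9]
201 [558.2 205.6  20.8]
202 [554.5 204.9  25.6]
203 [533.2 185.3 162.2]
204 [530.5 185.3 162.1]
205 [546.1 205.7  20.8]
```

View pics/g12.png

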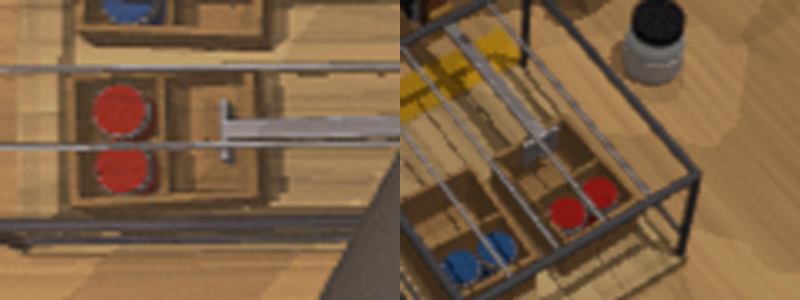

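Request:
{"name": "servo_tool", "arguments": {"increments": "0 0 -0.05 0 0 0 0; 0 0 -0.12 0 0 0 0; 0 0 -0.2 0 0 0 0; 0 0 -0.28 0 0 0 0; 0 0 -0.36 0 0 0 0"}}

```text
time: 11.35
ee_pos: [549.2, -107.0, 86.0]
orientation: [-1.57, 0.002, -0.002]
ft_force: [0.6, 2.3, -2.7]
opening: 22.4
```

Request:
{"name": "servo_tool", "arguments": {"increments": "0 0 -0.07 0 0 0 0; 0 0 -0.13 0 0 0 0; 0 0 -0.18 0 0 0 0; 0 0 -0.22 0 0 0 0; 0 0 -0.24 0 0 0 0"}}

```text
time: 11.98
ee_pos: [549.4, -166.0, 85.8]
orientation: [-1.571, 0.002, -0.001]
ft_force: [-0.5, 3.0, -2.6]
opening: 22.9
```

Request:
{"name": "servo_tool", "arguments": {"increments": "0 0 0 0 0 0 0; 0 0 0 0 0 0 0"}}

```text
time: 12.22
ee_pos: [549.4, -165.9, 85.8]
orientation: [-1.572, 0.001, -0.001]
ft_force: [-0.1, 0.3, -1.8]
opening: 22.6
```

```bash
python3 - <<'E'
from h import *
np.set_printoptions(precision=1,suppress=True)
grab("i")
a=cv2.imread("pics/i_top.png");b=cv2.imread("pics/i_scene.png")
x=cv2.resize(a[120:240,150:310],(800,600),interpolation=cv2.INTER_CUBIC)
y=cv2.resize(b[170:320,190:390],(800,600),interpolation=cv2.INTER_CUBIC)
cv2.imwrite("pics/i1.png",x);cv2.imwrite("pics/i2.png",y); s=bot.sense();print(s["ee_pos"],s["orientation"],s["ft_force"],s["ft_torque"])
E
```

```text
[ 549.4 -165.6   85.8] [-1.6  0.  -0. ] [ 0.1  1.  -1.5] [-0.2  0.   0. ]
```

View pics/i1.png

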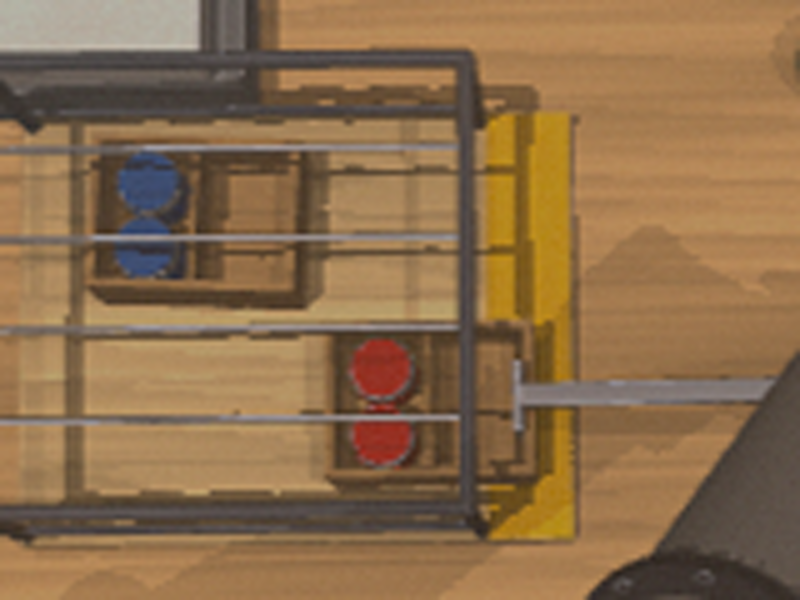

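View pics/i2.png

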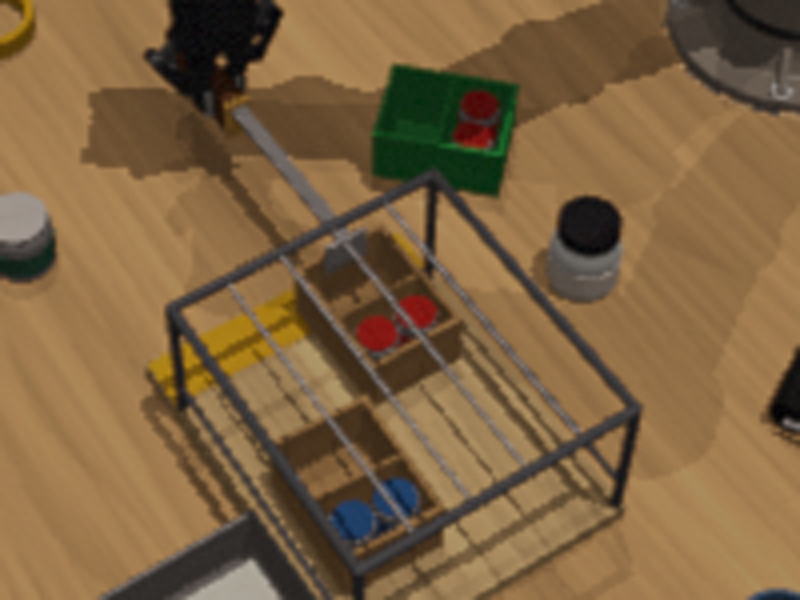

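```bash
python3 - <<'E'
from h import *
np.set_printoptions(precision=1,suppress=True)
t=load("i","top");s=load("i","scene")
T=lambda x,y,h:plane(t,*up(x,y,(150,120),5),h);S=lambda x,y,h:plane(s,*up(x,y,(190,170),4),h)
print("lip",T(532,322,78),T(537,478,78),"rear",T(330,332,78),T(332,480,78),"scene",S(298,283,78),S(388,233,78))
print("strip front",T(574,115,18),T(576,538,18),"back",T(486,535,18))
print("blue",T(303,150,78),T(305,302,78))
E
```

```text
lip [595.9  33.4  78. ] [505.5  32.3  78. ] rear [592.7 149.5  78. ] [507.1 149.3  78. ] scene [601.4  47.2  78. ] [508.7  45.   78. ]
strip front [732.6   7.   18. ] [475.5  11.5  18. ] back [478.5  64.9  18. ]
blue [699.8 164.   78. ] [610.5 163.7  78. ]
```

Request:
{"name": "servo_tool", "arguments": {"increments": "0 0 0.04 0 0 0 0; 0 0 0.04 0 0 0 0; 0 0 0.04 0.08 0 0 0; 0 0 0.04 0.16 0 0 0; 0 0 0.04 0.17 0 0 0"}}

```text
time: 12.95
ee_pos: [550.9, -156.2, 130.9]
orientation: [-1.571, -0.002, -0.005]
ft_force: [0.1, 0.7, -2.5]
opening: 22.8
```

Request:
{"name": "servo_tool", "arguments": {"increments": "0 0 -0.04 0 0 0 0; 0 0 -0.15 0 0 0 0; 0 0 -0.26 0 0 0 0; 0 0 -0.34 0 0 0 0; 0 0 -0.34 0 0 0 0"}}

```text
time: 13.58
ee_pos: [548.3, -243.2, 128.0]
orientation: [-1.572, 0.005, -0.004]
ft_force: [-1.0, -0.1, -2.5]
opening: 23.1
```

Request:
{"name": "servo_tool", "arguments": {"increments": "0 0 0 -0.12 0 0 0; 0 0 0 -0.24 0 0 0; 0 0 0 -0.34 0 0 0; 0 0 0 -0.39 0 0 0; 0 0 0 -0.405 0 0 0"}}

```text
time: 14.2
ee_pos: [549.2, -240.0, 26.4]
orientation: [-1.57, 0.002, -0.0]
ft_force: [-0.4, -0.5, -3.2]
opening: 22.9
```

Request:
{"name": "servo_tool", "arguments": {"increments": "0 0 0 -0.006 0 0 0; 0 0 0 -0.012 0 0 0; 0 0 0 -0.012 0 0 0"}}

```text
time: 14.58
ee_pos: [549.8, -240.6, 24.6]
orientation: [-1.571, 0.001, -0.002]
ft_force: [-0.4, 0.4, -1.0]
opening: 22.7
```

Nearly supported; release gently and rise.

Request:
{"name": "servo_tool", "arguments": {"increments": "0 0 0 -0.004 0 0 0; 0.4 0 0 -0.004 0 0 0; 0.6 0 0 -0.004 0 0 0; 0.8 0 0 -0.004 0 0 0; 0.9 0 0 -0.004 0 0 0"}}

```text
time: 15.2
ee_pos: [549.4, -240.5, 23.0]
orientation: [-1.571, 0.001, -0.001]
ft_force: [0.4, 0.1, -0.1]
opening: 77.1
```

Request:
{"name": "servo_tool", "arguments": {"increments": "1 0 0 0 0 0 0; 1 0 0 0.15 0 0 0; 1 0 0 0.35 0 0 0; 1 0 0 0.6 0 0 0; 1 0 -0.1 0.8 0 0 0"}}

```text
time: 15.82
ee_pos: [550.2, -263.8, 225.2]
orientation: [-1.57, -0.002, 0.0]
ft_force: [2.0, -0.3, -0.2]
opening: 85.1
```

Request:
{"name": "servo_tool", "arguments": {"increments": "1 -0.05 -0.25 0 0 0 0; 1 -0.1 -0.5 0 0 0 0; 1 -0.1 -0.5 0 0 0 0; 1 -0.1 -0.5 0 0 0 0"}}

```text
time: 16.32
ee_pos: [524.1, -390.5, 222.7]
orientation: [-1.57, 0.002, -0.002]
ft_force: [1.1, 0.7, -0.5]
opening: 85.3
```

```bash
python3 - <<'E'
from h import *
grab("j"); s=bot.sense();print(s["time"],s["ee_pos"],s["ft_force"])
a=cv2.imread("pics/j_top.png");b=cv2.imread("pics/j_scene.png")
cv2.imwrite("pics/j1.png",cv2.resize(a[90:290,130:400],(800,592),interpolation=cv2.INTER_CUBIC))
cv2.imwrite("pics/j2.png",cv2.resize(b[120:330,150:430],(800,600),interpolation=cv2.INTER_CUBIC))
E
```

```text
16.425 [ 525.22918006 -388.72083513  222.61894079] [-0.0028078   0.93407946  1.1247433 ]
```

View pics/j1.png

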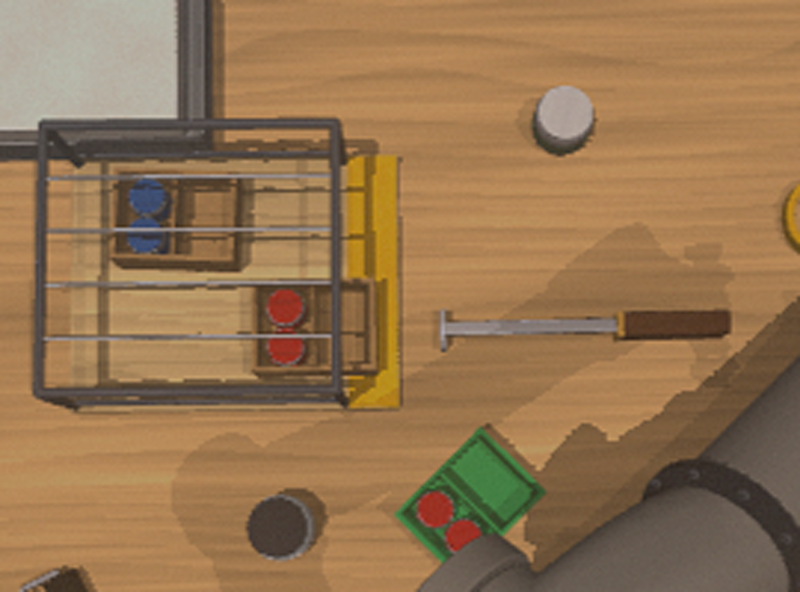

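View pics/j2.png

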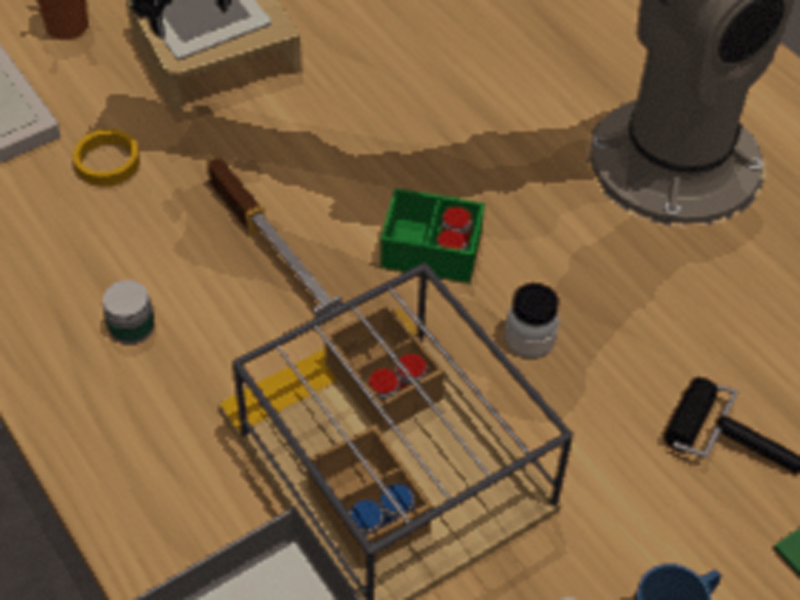

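```bash
python3 - <<'E'
from h import *
np.set_printoptions(precision=1,suppress=True)
t=load("j","top"); f=800/270
T=lambda x,y,h:plane(t,*up(x,y,(130,90),f),h)
print("lip outer",T(375,282,78),T(376,376,78),"strip",T(401,157,18),T(401,408,18)); 
for u in (290,310,335,350,370): 
    q=up(0,325,(130,90),f); print(u,world(t,u,round(q[1])))
print(bot.hand_in())
E
```

```text
lip outer [593.4  32.8  78. ] [501.6  33.6  78. ] strip [732.4   5.2  18. ] [475.   10.9  18. ]
290 [556.1 -65.1  34.2]
310 [ 554.8 -124.4   33.8]
335 [ 553.  -198.6   34.4]
350 [ 551.  -241.9   41.8]
370 [ 549.4 -300.7   43.4]
the job is handed in; nothing more can be done
None
```

I dragged the red carton forward with the hook until its front wall stood over the yellow strip, then put the hook down on the table, and handed the job in at about 16.5 s. The hand-in reports no verdict, so the figures below are my own last checks.

I drew the hook about 200 mm out from under the riser by its neck, put it down and let go. I then took it by the handle, dropped the blade about 20 mm below the red carton's lip, and dragged the carton about 140 mm.

**Red carton:** the outer face of its front wall is about 25 mm in from the rack's front edge in the top view, in the middle of the 50 mm strip. It stands flat and straight.

**Hook:** it stands level on the table. Its handle top reads 42–43 mm high and its bar top about 34 mm, against 42 and 36 mm when standing. The gripper is open and well away from it.

**Other things:** the blue carton's front edge shifted by less than 3 mm between pictures, which is within measuring noise. In the last pictures, the bystanders in view (ink tin, tape, jar, brayer, mug) look unmoved; the bottle was not in the last close-ups, and I did not measure any of them.

**Disagreement:** the scene camera put y positions about 4–12 mm farther back than the top camera did for points on the rack and carton. By its reading the front wall would be about 30–35 mm in, which is still over the strip.

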